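# Seat the keyed core hub on the label rewinder

## Robot

A 6-joint arm with a two-finger parallel gripper is mounted at the origin on the work surface. World frame = base frame: x ahead of the robot, y to its left, z up, the work surface at z = 0. Lengths are in mm, angles in rad, forces in N, time in s.
With the tool pointing down it reaches from about 350 to 975 mm from the base axis. Payload 4.9 kg.
Tool frame: the origin (TCP) lies midway between the tips of the shut fingers; the grasp point (between the pads) lies 19 mm behind it; z points along the fingers, y is the line along which they close (so a half turn about z gives the same grasp; the last joint's range is limited). The gripper opens to 85 mm and grips with 20 to 120 N. Pads are 22 mm wide; open, the fingers measure 114 mm over their backs; the gripper's body (76 mm by 85 mm) begins 54 mm behind the grasp point. The pads swing forward as they close: fully open they stand 13 mm farther back than shut.
Start: joints at [1.005, 0.053, 1.613, -0, 1.476, -0.119], TCP at [270.039, 563.632, 231.304] pointing down, gripper open.
Joint ranges: [-3.01, 3.01], [-1.01, 2.22], [0.06, 2.58], [-1.02, 4.17], [0.09, 2.62], [-3.14, 3.14]. Speed limits (rad/s): [2.57, 2.57, 3.14, 3.14, 3.14, 3.14].

## Interface

Orientations are given as a unit quaternion [x, y, z, w].
In Python, from plant import manip gives the robot as it stands.
- The arm moves only by the tool carry_out, never from a script. Its argument "motion" is a list of rows, each an object of numbers: "grip": the finger opening in mm, from 0 to 85.4; "x", "y", "z": the shift along the tool's x, y, z in mm; "ax", "ay", "az": the turn, a rotation vector about the tool's x, y, z in rad. A call has 1 to 20 rows; each row shifts and turns the commanded pose from where the row before left it, along the tool's axes as they then stand; what a row does not reach is not made up. A row lasts 1/12 s, in which the tool goes at most 41.7 mm and 7.16 degrees, less where a joint would pass 70% of its speed; a pose out of reach is approached as far as the arm can. A call with a gripper value outside its range is refused whole. The fingers move at their own pace and stop on an object; "force" is the grip in N (left out, the last holds). Time passes only in rows, so rows that do not move let the fingers close. It gives the time, the measured TCP pose, the force, the opening and the grip force at its end, in the units of the state.
- manip.sense(): the state, without advancing time (a new reading comes with each control period).
- manip.capture(name): name is "side" or "top" or "wrist"; returns the picture (384x512x3 uint8, red, green, blue); there is no depth.
- manip.camera_info(name): a dict with "mtx" (3x3 intrinsics, pixels), "eye" and "rotation" of the camera in the world. Camera axes: x right, y down, z forward; pixel columns grow to the right and rows downward; lengths in mm; the calibration is good to about 2 mm. A picture is of the moment at which its call begins: read the wrist's pose just before it. camera_info takes no time and is no camera call; for the wrist camera it gives the pose at the moment of the call.
- manip.job_done(): hands the job in; it is judged then, once.
The state is a dict: "t": time; "joints": joint angles; "qvel": joint speeds; "joint_torque": joint torques, N m; "ee_pos": TCP position; "ee_rot": TCP orientation; "ft_force": force on the tool from outside, world axes, zero at the start; "wrist_torque": the same for the moment, N m; "grip_width": opening from 0.0 (shut) to 1.0 (fully open); "grasp_force": force on a finger pad.
Only numpy, scipy, OpenCV 4.12 (cv2) and the standard library are available. Lean on these libraries where they do the work, as an engineer would, in place of code of your own. Each camera call takes 0.05 s, during which the arm holds its last target. There are 200 camera calls.

## Task

Put the loose flanged core hub, flange down, onto the upright spindle of the label rewinder, turning it gently under light pressure until its keyway drops over the spindle's key and the flange sits fully home on the drive plate; never force it down or drop it on. Let go of it, and leave the other things on the desk where they are.

Things in the scene. Friction and masses are not known exactly. Their poses are not given: they have to be found in the camera images.
- hub: Loose grey plastic hub, about 0.25 kg: drum 60 mm in diameter, 45 mm tall over all, on a flange 92 mm in diameter, 4 mm thick (flange down at the start), with a 22 mm bore right through. One keyway, 7.6 mm wide, reaching 22 mm from the axis, runs the bore's full height on the hub's -x side, seen from above as a notch. Origin: centre of the underside; z up the axis. Grip the drum.
- rewinder: Fixed label rewinder: low white box 200 x 180 mm (x, y), its top 52 mm above the desk, on it a round drive plate 110 mm in diameter, 6 mm thick, with an upright steel spindle in the middle. Origin: on the desk under the spindle axis; -x is its front (with a small black knob and switch), z up.
- seat (a point): Point on the spindle axis at the top face of the drive plate, 58 mm above the desk: here lies the centre of the hub's underside when fully home. Axes as the rewinder's. Force between hub and rewinder must stay gentle, well below 50 N; a downward push of 3 to 9 N is enough.
- spindle_top (a point): Centre of the spindle's top end, 42 mm above the seat. The spindle is 20 mm in diameter, its uppermost 8 mm tapered to 10 mm. An unpowered gearmotor holds it: it turns only above about 0.18 N m.
- key_level (a point): Point on the spindle axis 10 mm above the seat, level with the key's top. The one key stands at the spindle's foot: 6 mm wide, 10 mm tall from the plate, reaching 20 mm from the axis. It points to the rewinder's front (-x) give or take 70 degrees; its exact angle is not reported. A hub whose keyway misses the key rides on it with its underside at this level.
- core: empty cardboard label core, a bystander: tube 58 mm outside, 50 mm tall, standing near the hub; origin: centre of its underside
- tape: roll of pale tape lying flat near the hub, a bystander: 60 mm outside, 25 mm tall; origin: centre of its underside
- mug: white mug at the left side, a bystander: 80 mm across, 90 mm tall; origin: centre of its underside
- flask: blue drinking flask at the back, a bystander: 68 mm across, 190 mm tall; origin: centre of its underside
- parcel: small cardboard parcel at the back, a bystander: 100 x 150 x 70 mm; origin: centre of its underside
- scanner: hand barcode scanner lying at the right side, a bystander: about 150 mm long, 42 mm tall; origin: on the desk under its middle
- roll: roll of white labels at the back, a bystander: 100 mm outside, 60 mm tall; origin: centre of its underside
Mind the look-alikes: they are no part of the job. What is shaped like the hub but blue or yellow is not meant.

How it is judged (in metres and radians):
On the way, in this order (a step that is already met when the one before it is completed fails the run):
1. the hub is lowered upright over the spindle, its flange still above the drive plate (horizontal distance between hub and seat below 0.004 m and angle between hub's own z axis and vertical below 0.12 rad and z of hub in the frame of seat between 0.005 and 0.032 m), for 0.2 s.
2. the keyway has dropped over the key and the flange is down on the drive plate (horizontal distance between hub and seat below 0.003 m and z of hub in the frame of seat between -0.003 and 0.0025 m and angle between hub's own z axis and vertical below 0.06 rad), for 0.2 s.
At the end, for the whole second after the job is handed in: The hub is fully home on the spindle: its axis within 3 mm of the spindle's, its underside within 2.5 mm of the drive plate, upright within 0.06 rad, at rest (all of step 2 and linear speed of hub below 0.02 m/s and angular speed of hub below 0.2 rad/s); the robot touches nothing.
It fails at once if hub and rewinder press on each other with more than 50 N (contact force between hub and rewinder above 50 N).
It fails at once if the robot presses on the rewinder with more than 20 N (contact force between any of the fingers, the arm and rewinder above 20 N).
It fails at once if a bystander is moved by more than 30 mm (distance of any of core, tape, mug, flask, parcel, scanner, roll from where it was at the start of the episode above 0.03 m).
It also fails if it takes over 72 s, if anything falls off the work surface, if the arm or the gripper's body presses on something with over 40 N, if the wrist force passes 120 N, or if a joint passes its speed limit or range.

## Working session

There is one attempt and no reset: what is moved stays moved. The work goes in short steps, Python scripts to look and compute and a tool call to move; the robot and the scene stay as the last step left them, time stands still between calls to the robot, and variables do not carry over. Pictures are saved under pics/ and viewed, at most 10 in all, crops included, and the job is handed in when it is done.

Besides the shell and the picture viewer there is one more tool, called after "Call:" as name(argument=value, ...) on one line, values as JSON. carry_out: Moves the arm, as the interface text tells. Its arguments: {"type":"object","properties":{"motion":{"type":"array","items":{"type":"object","properties":{"grip":{"type":"number"},"x":{"type":"number"},"y":{"type":"number"},"z":{"type":"number"},"ax":{"type":"number"},"ay":{"type":"number"},"az":{"type":"number"}}}},"force":{"type":"number"}},"required":["motion"]}

```bash
mkdir -p pics
cat > h.py <<'E'
import numpy as np, cv2
from plant import manip
def cap(cam,name):
    ci=manip.camera_info(cam); im=np.array(manip.capture(cam)); cv2.imwrite(f'pics/{name}.png',im[:,:,::-1]); np.savez(f'pics/{name}.npz',im=im,m=np.array(ci['mtx']),e=np.array(ci['eye']),r=np.array(ci['rotation'])); return im,ci
def load(name): return np.load(f'pics/{name}.npz')
def ray(d,u,v,z):
    # rotation: camera->world
    w=d['r']@np.linalg.inv(d['m'])@np.array([u,v,1.]); e=d['e']; return e+w*(z-e[2])/w[2]
def proj(d,p):
    q=d['m']@(d['r'].T@(np.array(p)-d['e'])); return q[:2]/q[2]
E
python3 - <<'E'
from h import *
s=manip.sense(); print({k:np.round(v,3) for k,v in s.items()})
a=[]
for c in ['top','side','wrist']:
    im,ci=cap(c,c+'0'); print(c,ci['eye'],np.round(ci['rotation'],3).tolist(),np.round(ci['mtx'],1).tolist()); a.append(im)
c=np.hstack(a[:2])[:,:,::-1]
cv2.imwrite('pics/ts.png',cv2.resize(c,(800,300),interpolation=cv2.INTER_AREA))
E
```

```text
{'t': np.float64(0.0), 'joints': array([ 1.005,  0.053,  1.614, -0.   ,  1.476, -0.119]), 'qvel': array([0.002, 0.   , 0.   , 0.001, 0.   , 0.002]), 'joint_torque': array([-0.0000e+00, -3.9369e+01, -3.7017e+01, -0.0000e+00,  7.0000e-03,
       -0.0000e+00]), 'ee_pos': array([269.724, 563.107, 230.031]), 'ee_rot': array([ 0.222,  0.975, -0.001, -0.   ]), 'ft_force': array([ 0.805, -0.04 , -0.434]), 'wrist_torque': array([ 0.017,  0.037, -0.047]), 'grasp_force': np.float64(0.0), 'grip_width': np.float64(1.0)}
top [ 473.5606467    21.04427267 1560.69334047] [0.715, -0.699, 0.025, -0.02] [[398.8, 0.0, 259.3], [0.0, 398.8, 193.1], [0.0, 0.0, 1.0]]
side [ -32.83185558 -933.4415667   762.69196261] [0.838, -0.24, 0.135, -0.472] [[404.3, 0.0, 252.6], [0.0, 404.3, 180.7], [0.0, 0.0, 1.0]]
wrist [192.92368364 599.77034932 372.1773804 ] [0.834, 0.526, 0.088, 0.141] [[320.3, 0.0, 258.5], [0.0, 320.3, 189.7], [0.0, 0.0, 1.0]]
```

View pics/top0.png

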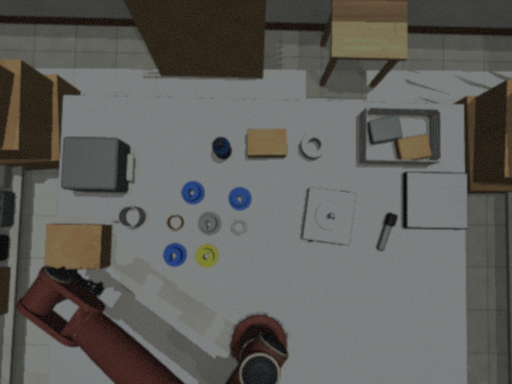

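The top view shows five hub-shaped things: grey at (208,223), blue at (193,192), (240,198) and (175,254), and yellow at (207,256). The core (175,222), tape (238,228) and roll (311,146) could also be confused with it. The rewinder is at (330,215). I choose the grey one at (208,223), and check it in a close crop.

```bash
cat > h.py <<'E'
import numpy as np, cv2
from plant import manip
from scipy.spatial.transform import Rotation as R
def cap(cam,name):
    ci=manip.camera_info(cam); im=np.array(manip.capture(cam)); cv2.imwrite(f'pics/{name}.png',im[:,:,::-1]); np.savez(f'pics/{name}.npz',im=im,m=np.array(ci['mtx']),e=np.array(ci['eye']),r=R.from_quat(ci['rotation']).as_matrix()); return load(name)
def load(name):
    d=dict(np.load(f'pics/{name}.npz'))
    if d['r'].ndim==1: d['r']=R.from_quat(d['r']).as_matrix()
    return d
def ray(d,u,v,z):
    w=d['r']@np.linalg.inv(d['m'])@np.array([u,v,1.]); e=d['e']; return e+w*(z-e[2])/w[2]
def proj(d,p):
    q=d['m']@(d['r'].T@(np.array(p)-d['e'])); return q[:2]/q[2]
E
python3 - <<'E'
from h import *
d=load('top0')
for n,u,v,z in [('hub',208,223,45),('core',175,222,50),('tape',238.5,228,25),('b1',193,192,45),('b2',240,198,45),('b3',175,254,45),('y',207,256,45),('mug',131,217,90),('spindle',331,215.5,100)]:
    p=ray(d,u,v,z); print(n,p.round(0), np.round(p-ray(d,208,223,45)))
for u,v in [(309,187),(356,191),(351,244),(304,239)]: print(ray(d,u,v,52).round(0))
im=d['im'][:,:,::-1]
a=cv2.resize(im[175:275,155:265],(440,400),interpolation=3); b=cv2.resize(im[175:255,290:370],(400,400)[:2],interpolation=3)[:, :360]
cv2.imwrite('pics/crop1.png',np.hstack([a,b]))
s=load('side0'); print(proj(s,ray(d,208,223,45)),proj(s,ray(d,331,215,100)))
E
```

```text
hub [453. 202.  45.] [0. 0. 0.]
core [454. 326.  50.] [  1. 124.   5.]
tape [436.  87.  25.] [ -17. -115.  -20.]
b1 [569. 263.  45.] [116.  61.   0.]
b2 [550.  83.  45.] [  98. -119.    0.]
b3 [333. 323.  45.] [-119.  120.    0.]
y [329. 202.  45.] [-124.   -0.    0.]
mug [469. 480.  90.] [ 16. 278.  45.]
spindle [ 491. -254.  100.] [  38. -456.   55.]
[ 598. -178.   52.]
[ 587. -357.   52.]
[ 386. -339.   52.]
[ 401. -162.   52.]
[198.52495682 175.17787842] [284.89343359 227.08464175]
```

View pics/crop1.png

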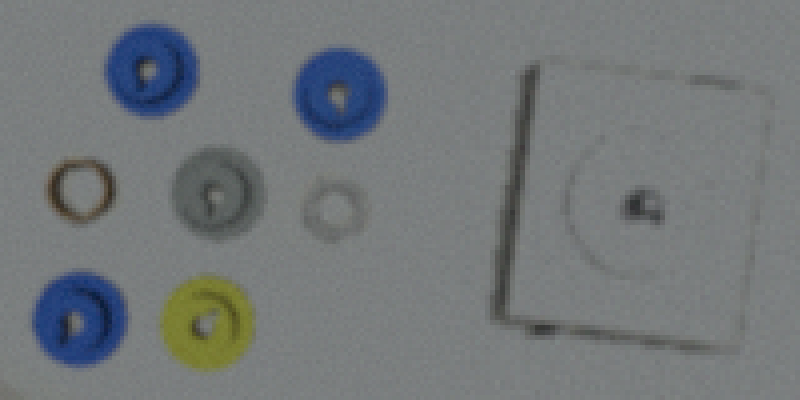

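View pics/side0.png

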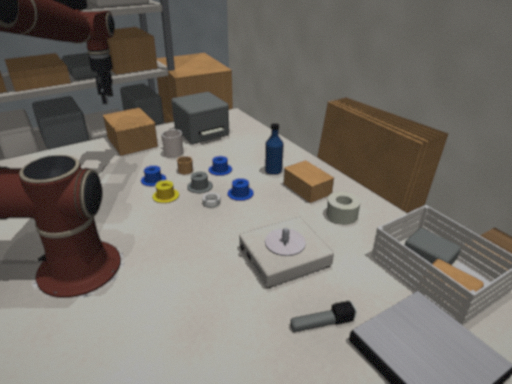

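The crop shows the grey hub flange down, drum up, with its notch toward −x (down in the picture). The side view agrees: grey hub at (200,181), rewinder spindle at (286,237). Next I work out the camera's place on the tool, so I can look at the spindle and key first.

```bash
cat >> h.py <<'E'
def go(p,yaw=None,s=None):
    """tool-frame shift (turn first, then shift) to world TCP p with tool-x at world angle yaw, tool down"""
    s=s or manip.sense(); r=R.from_quat(s['ee_rot']); 
    if yaw is None: rt=r
    else: c,n=np.cos(yaw),np.sin(yaw); rt=R.from_matrix(np.array([[c,n,0],[n,-c,0],[0,0,-1.]]))
    return rt.inv().apply(np.array(p)-s['ee_pos']).round(1),(r.inv()*rt).as_rotvec().round(4)
E
python3 - <<'E'
from h import *
s=manip.sense(); r=R.from_quat(s['ee_rot']); w=load('wrist0')
print('cam in tool',r.inv().apply(w['e']-s['ee_pos']).round(1)); print((r.as_matrix().T@w['r']).round(3))
print('yaw',np.degrees(np.arctan2(*r.as_matrix()[[1,0],0])))
print(go([480,-255,260],np.radians(69.3)))
# rotations all about tool z; world shift in current tool axes
print(r.inv().apply(np.array([480,-255,260])-s['ee_pos']).round(0))
E
```

```text
cam in tool [  85.1   -0.5 -141.8]
[[ 0.001 -0.944 -0.329]
 [ 1.     0.001 -0.   ]
 [ 0.    -0.329  0.944]]
yaw 154.40324000575964
(array([-691.1,  485.9,  -29.7]), array([-1.4000e-03,  1.1000e-03,  1.4853e+00]))
[-543. -647.  -29.]
```

Call:
carry_out(motion=[{"x": -27, "y": -31, "z": 1}, {"x": -27, "y": -31, "z": 1}, {"x": -27, "y": -31, "z": 1}, {"x": -27, "y": -31, "z": 1}, {"x": -27, "y": -31, "z": 1}, {"x": -27, "y": -31, "z": 1}, {"x": -27, "y": -31, "z": 1}, {"x": -27, "y": -31, "z": 1}, {"x": -27, "y": -31, "z": 1}, {"x": -27, "y": -31, "z": 1}, {"x": -27, "y": -31, "z": 1}, {"x": -27, "y": -31, "z": 1}, {"x": -27, "y": -31, "z": 1}, {"x": -27, "y": -31, "z": 1}, {"x": -27, "y": -31, "z": 1}, {"x": -27, "y": -31, "z": 5}, {"x": -27, "y": -31, "z": 10}, {"x": -27, "y": -31, "z": 10}, {"x": -20, "y": -25, "z": 10}, {"x": -10, "y": -20, "z": 5}])

```text
invalid input
```

Call:
carry_out(motion=[{}, {}, {}])

```text
invalid input
```

Run:
```python
from h import *
s=manip.sense(); print(s['t'],s['ee_pos'].round(1),np.round(s['joints'],2))
d=cap('wrist','w1'); print(proj(d,[491,-254,100]),proj(d,[491,-254,58]))
cv2.imwrite('pics/w1b.png',cv2.resize(d['im'][:,:,::-1],(800,600),interpolation=3))
```

```text
0.15 [269.8 563.2 230.3] [ 1.01  0.05  1.61 -0.    1.48 -0.12]
[-180.87488186  540.45702392] [-146.46711429  504.31530934]
```

View pics/w1b.png

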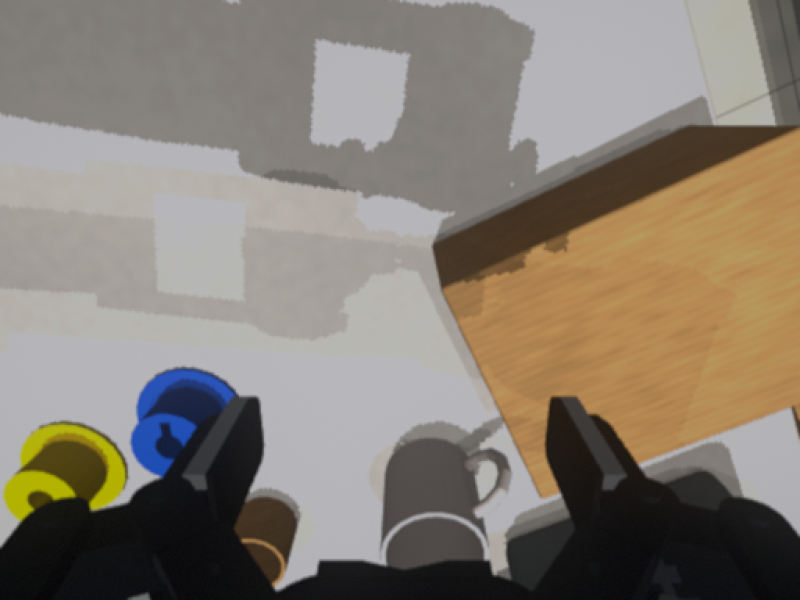

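The move was refused, so the arm has not moved. The picture only shows the start area: mug at (440,500), and yellow and blue hubs at the left. I'll retry one row with all the fields filled in.

Call:
carry_out(motion=[{"grip": 85, "x": -27, "y": -31, "z": 1, "ax": 0, "ay": 0, "az": 0}], force=30)

```text
t: 0.28
ee_pos: [279.7, 526.9, 229.0]
ee_rot: [0.219, 0.976, 0.0, -0.001]
ft_force: [1.2, -0.5, 0.1]
grip_width: 0.992
grasp_force: 0.0
```

Call:
carry_out(motion=[{"grip": 85, "x": -27, "y": -31, "z": 1, "ax": 0, "ay": 0, "az": 0}, {"grip": 85, "x": -27, "y": -31, "z": 1, "ax": 0, "ay": 0, "az": 0}, {"grip": 85, "x": -27, "y": -31, "z": 1, "ax": 0, "ay": 0, "az": 0}, {"grip": 85, "x": -27, "y": -31, "z": 1, "ax": 0, "ay": 0, "az": 0}, {"grip": 85, "x": -27, "y": -31, "z": 1, "ax": 0, "ay": 0, "az": 0}, {"grip": 85, "x": -27, "y": -31, "z": 1, "ax": 0, "ay": 0, "az": 0}, {"grip": 85, "x": -27, "y": -31, "z": 1, "ax": 0, "ay": 0, "az": 0}, {"grip": 85, "x": -27, "y": -31, "z": 1, "ax": 0, "ay": 0, "az": 0}, {"grip": 85, "x": -27, "y": -31, "z": 1, "ax": 0, "ay": 0, "az": 0}, {"grip": 85, "x": -27, "y": -31, "z": 1, "ax": 0, "ay": 0, "az": 0}, {"grip": 85, "x": -27, "y": -31, "z": 1, "ax": 0, "ay": 0, "az": 0}, {"grip": 85, "x": -27, "y": -31, "z": 1, "ax": 0, "ay": 0, "az": 0}, {"grip": 85, "x": -27, "y": -31, "z": 1, "ax": 0, "ay": 0, "az": 0}, {"grip": 85, "x": -27, "y": -31, "z": 5, "ax": 0, "ay": 0, "az": 0}, {"grip": 85, "x": -27, "y": -31, "z": 8, "ax": 0, "ay": 0, "az": 0}, {"grip": 85, "x": -27, "y": -31, "z": 8, "ax": 0, "ay": 0, "az": 0}, {"grip": 85, "x": -27, "y": -31, "z": 8, "ax": 0, "ay": 0, "az": 0}, {"grip": 85, "x": -27, "y": -31, "z": 8, "ax": 0, "ay": 0, "az": 0}, {"grip": 85, "x": -20, "y": -25, "z": 0, "ax": 0, "ay": 0, "az": 0}, {"grip": 85, "x": -12, "y": -20, "z": 0, "ax": 0, "ay": 0, "az": 0}])

```text
t: 1.95
ee_pos: [487.3, -245.5, 179.3]
ee_rot: [0.222, 0.975, 0.0, -0.001]
ft_force: [0.7, 0.6, 0.7]
grip_width: 0.997
grasp_force: 0.0
```

Call:
carry_out(motion=[{"grip": 85}, {"grip": 85}])

```text
invalid input
```

Run:
```python
from h import *
s=manip.sense(); print(s['t'],s['ee_pos'].round(1),np.round(s['joints'],2))
d=cap('wrist','w2'); print(proj(d,[491,-254,100]),proj(d,[491,-254,58]))
cv2.imwrite('pics/w2b.png',cv2.resize(d['im'][:,:,::-1],(800,600),interpolation=3))
```

```text
1.95 [ 487.3 -245.5  179.3] [-0.6  -0.1   1.85 -0.    1.39 -1.72]
[250.87587078 209.08109981] [251.96361168 190.55073265]
```

View pics/w2b.png

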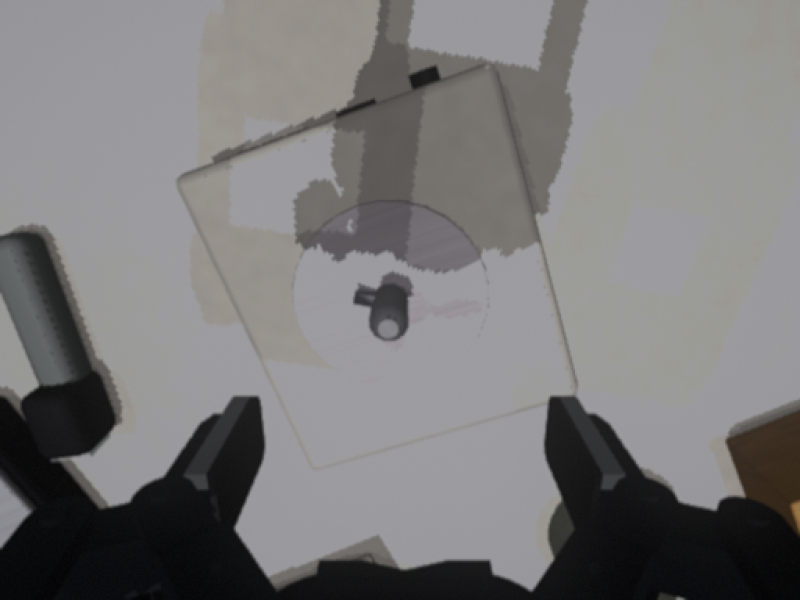

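The view shows the rewinder. The spindle top is at (388,327)/1.56, and the key points left at its foot, with its tip near (358,297)/1.56. One zoomed crop will give me the exact pixels.

Run:
```python
from h import *
d=load('w2'); im=d['im'][170:225,215:285,::-1]
cv2.imwrite('pics/z.png',cv2.resize(im,(700,550),interpolation=cv2.INTER_NEAREST))
```

```text
(no output)
```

View pics/z.png

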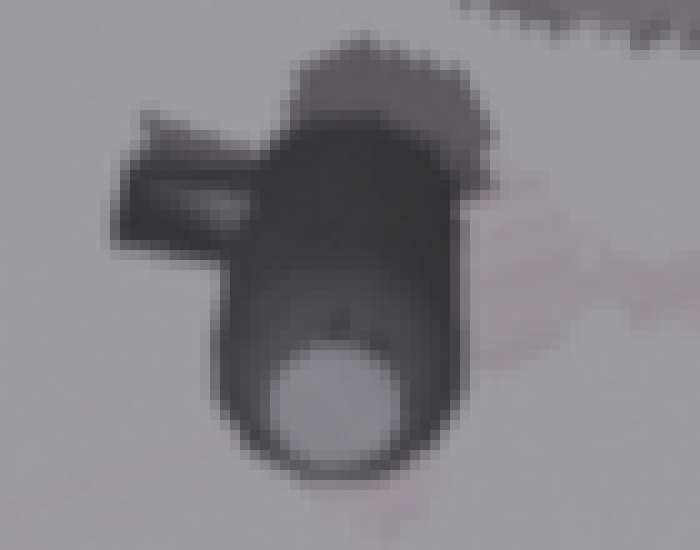

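The spindle top disc centre is at pixel (248.2,209.7). The key's lower top edge runs from (226,193.8) to (237.5,195.7).

Run:
```python
from h import *
d=load('w2'); t=ray(d,248.2,209.7,100); print('axis',t.round(1))
c=lambda x,y,z:ray(d,215+x/10-.5,170+y/10-.5,z)
for a,b in [((115,243),(230,262)),((150,195),(250,210))]:
    p,q=c(*a,68),c(*b,68); v=p-q; print(np.degrees(np.arctan2(v[1],v[0])),(p-t).round(1),(q-t).round(1))
p=c(125,205,68)-t; print('tip', p.round(1), np.hypot(*p[:2]),np.degrees(np.arctan2(p[1],p[0])))
s=manip.sense(); r=R.from_quat(s['ee_rot'])
print(go([453,202,180],np.radians(69.3)), r.inv().apply(np.array([453,202,175])-s['ee_pos']).round(0))
```

```text
axis [ 490.6 -256.   100. ]
-125.67291942971926 [ -9.5 -17.2 -32. ] [ -3.8  -9.3 -32. ]
-124.71005104658975 [-12.  -12.6 -32. ] [ -7.2  -5.7 -32. ]
tip [-12.1 -14.9 -32. ] 19.21641746347332 -129.14153862241446
(array([ 4.092e+02, -1.913e+02, -1.000e-01]), array([-0.0017,  0.0023,  1.4813])) [227. 390.   4.]
```

Call:
carry_out(motion=[{"grip": 85, "x": 19, "y": 32.5, "z": 0, "ax": 0, "ay": 0, "az": 0}, {"grip": 85, "x": 19, "y": 32.5, "z": 0, "ax": 0, "ay": 0, "az": 0}, {"grip": 85, "x": 19, "y": 32.5, "z": 0, "ax": 0, "ay": 0, "az": 0}, {"grip": 85, "x": 19, "y": 32.5, "z": 0, "ax": 0, "ay": 0, "az": 0}, {"grip": 85, "x": 19, "y": 32.5, "z": 0, "ax": 0, "ay": 0, "az": 0}, {"grip": 85, "x": 19, "y": 32.5, "z": 0, "ax": 0, "ay": 0, "az": 0}, {"grip": 85, "x": 19, "y": 32.5, "z": 0, "ax": 0, "ay": 0, "az": 0}, {"grip": 85, "x": 19, "y": 32.5, "z": 0, "ax": 0, "ay": 0, "az": 0}, {"grip": 85, "x": 19, "y": 32.5, "z": 0, "ax": 0, "ay": 0, "az": 0}, {"grip": 85, "x": 19, "y": 32.5, "z": 0, "ax": 0, "ay": 0, "az": 0}, {"grip": 85, "x": 19, "y": 32.5, "z": 0, "ax": 0, "ay": 0, "az": 0}, {"grip": 85, "x": 18, "y": 32.5, "z": 0, "ax": 0, "ay": 0, "az": 0}, {"grip": 85, "x": 0, "y": 0, "z": 0, "ax": 0, "ay": 0, "az": 0.12}, {"grip": 85, "x": 0, "y": 0, "z": 0, "ax": 0, "ay": 0, "az": 0.12}, {"grip": 85, "x": 0, "y": 0, "z": 0, "ax": 0, "ay": 0, "az": 0.12}, {"grip": 85, "x": 0, "y": 0, "z": 0, "ax": 0, "ay": 0, "az": 0.12}, {"grip": 85, "x": 0, "y": 0, "z": 0, "ax": 0, "ay": 0, "az": 0.12}, {"grip": 85, "x": 0, "y": 0, "z": 0, "ax": 0, "ay": 0, "az": 0.12}, {"grip": 85, "x": 0, "y": 0, "z": 0, "ax": 0, "ay": 0, "az": 0.12}, {"grip": 85, "x": 0, "y": 0, "z": 0, "ax": 0, "ay": 0, "az": 0.12}])

```text
t: 3.67
ee_pos: [450.8, 207.1, 180.3]
ee_rot: [0.649, 0.761, -0.0, -0.0]
ft_force: [0.1, -0.4, -0.5]
grip_width: 0.995
grasp_force: 0.0
```

Call:
carry_out(motion=[{"grip": 85, "x": 0, "y": 0, "z": 0, "ax": 0, "ay": 0, "az": 0.12}, {"grip": 85, "x": 0, "y": 0, "z": 0, "ax": 0, "ay": 0, "az": 0.12}, {"grip": 85, "x": 0, "y": 0, "z": 0, "ax": 0, "ay": 0, "az": 0.12}, {"grip": 85, "x": 0, "y": 0, "z": 0, "ax": 0, "ay": 0, "az": 0.12}, {"grip": 85, "x": 0, "y": 0, "z": 0, "ax": 0, "ay": 0, "az": 0}, {"grip": 85, "x": 0, "y": 0, "z": 0, "ax": 0, "ay": 0, "az": 0}])

```text
t: 4.17
ee_pos: [450.9, 207.1, 180.4]
ee_rot: [0.809, 0.588, -0.0, -0.0]
ft_force: [0.5, -0.1, 0.0]
grip_width: 0.995
grasp_force: 0.0
```

Run:
```python
from h import *
s=manip.sense(); print(s['t'],s['ee_pos'].round(1),np.round(s['joints'],2),proj(load('w2'),[490.6,-256,58]))
d=cap('wrist','w3'); u,v=proj(d,[453,202,45]).round().astype(int); print(u,v)
im=d['im'][:,:,::-1]; x0,y0=u-75,v-75; print(x0,y0)
cv2.imwrite('pics/w3b.png',cv2.resize(im[max(y0,0):y0+150,x0:x0+150],(600,600),interpolation=cv2.INTER_NEAREST))
```

```text
4.1667 [450.9 207.1 180.4] [ 0.28 -0.23  1.96  0.    1.41  0.59] [249.70082566 191.09799438]
263 182
188 107
```

View pics/w3b.png

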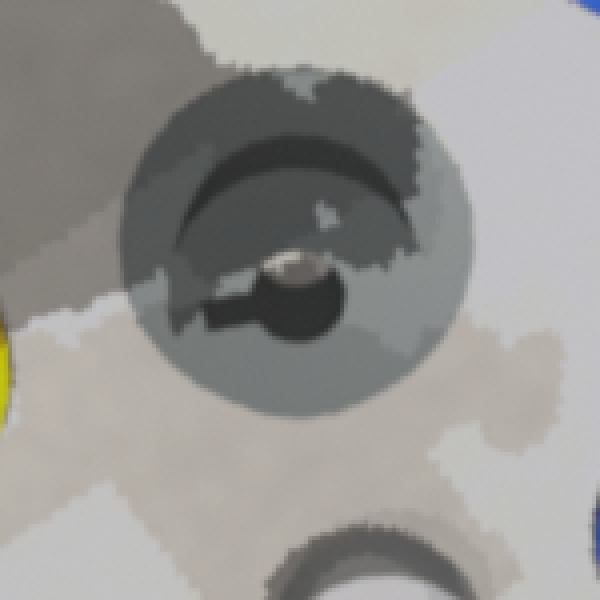

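This is the grey hub. Its bore centre is at crop (299,296), the keyway tip at crop (206,316), and the flange circle spans 120–474 by 68–418.

Run:
```python
from h import *
d=load('w3'); c=lambda x,y,z:ray(d,188+x/4-.5,107+y/4-.5,z)
b=c(299,296,45); f=c(297,243,4); k=c(206,316,45); print(b.round(1),f.round(1),(k-b).round(1),np.hypot(*(k-b)[:2]))
print('flange dia',np.linalg.norm(c(120,243,4)-c(474,243,4)), 'bore dia',np.linalg.norm(c(253,296,45)-c(346,296,45)))
p,q=c(206,316,45),c(257,309,45)
ang=lambda v:np.degrees(np.arctan2(v[1],v[0])); print('keyway',ang(k-b),ang(p-q))
s=manip.sense(); m=R.from_quat(s['ee_rot']); print('yaw',ang(m.as_matrix()[:,0]))
print(go([*((b+f)/2)[:2],15]))
```

```text
[453. 203.  45.] [453.3 204.3   4. ] [-21.6   2.    0. ] 21.727237834179213
flange dia 90.90155910132783 bore dia 21.10123869656405
keyway 174.83062029384712 170.32363209515967
yaw 72.06243892855112
(array([ -2.5,   3.1, 165.4]), array([0., 0., 0.]))
```

Call:
carry_out(motion=[{"grip": 85, "x": -2.5, "y": 3, "z": 30, "ax": 0, "ay": 0, "az": 0}, {"grip": 85, "x": 0, "y": 0, "z": 30, "ax": 0, "ay": 0, "az": 0}, {"grip": 85, "x": 0, "y": 0, "z": 30, "ax": 0, "ay": 0, "az": 0}, {"grip": 85, "x": 0, "y": 0, "z": 30, "ax": 0, "ay": 0, "az": 0}, {"grip": 85, "x": 0, "y": 0, "z": 20, "ax": 0, "ay": 0, "az": 0}, {"grip": 85, "x": 0, "y": 0, "z": 10, "ax": 0, "ay": 0, "az": 0}, {"grip": 85, "x": 0, "y": 0, "z": 10, "ax": 0, "ay": 0, "az": 0}, {"grip": 85, "x": 0, "y": 0, "z": 10, "ax": 0, "ay": 0, "az": 0}, {"grip": 85, "x": 0, "y": 0, "z": 0, "ax": 0, "ay": 0, "az": 0}])

```text
t: 4.97
ee_pos: [452.7, 203.5, 9.4]
ee_rot: [0.809, 0.587, -0.001, -0.0]
ft_force: [-0.4, -0.3, -0.3]
grip_width: 0.995
grasp_force: 0.0
```

Call:
carry_out(motion=[{"grip": 55, "x": 0, "y": 0, "z": 0, "ax": 0, "ay": 0, "az": 0}, {"grip": 50, "x": 0, "y": 0, "z": 0, "ax": 0, "ay": 0, "az": 0}, {"grip": 50, "x": 0, "y": 0, "z": 0, "ax": 0, "ay": 0, "az": 0}, {"grip": 50, "x": 0, "y": 0, "z": 0, "ax": 0, "ay": 0, "az": 0}, {"grip": 50, "x": 0, "y": 0, "z": 0, "ax": 0, "ay": 0, "az": 0}, {"grip": 50, "x": 0, "y": 0, "z": 0, "ax": 0, "ay": 0, "az": 0}, {"grip": 50, "x": 0, "y": 0, "z": 0, "ax": 0, "ay": 0, "az": 0}], force=40)

```text
t: 5.55
ee_pos: [454.7, 204.1, 12.1]
ee_rot: [0.81, 0.587, 0.001, 0.001]
ft_force: [0.8, -0.8, 6.5]
grip_width: 0.684
grasp_force: 43.9
```

Call:
carry_out(motion=[{"grip": 50, "x": 0, "y": 0, "z": -5, "ax": 0, "ay": 0, "az": 0}, {"grip": 50, "x": 0, "y": 0, "z": -15, "ax": 0, "ay": 0, "az": 0}, {"grip": 50, "x": 0, "y": 0, "z": -25, "ax": 0, "ay": 0, "az": 0}, {"grip": 50, "x": 0, "y": 0, "z": -30, "ax": 0, "ay": 0, "az": 0}, {"grip": 50, "x": 0, "y": 0, "z": -30, "ax": 0, "ay": 0, "az": 0}, {"grip": 50, "x": 0, "y": 0, "z": -30, "ax": 0, "ay": 0, "az": 0}, {"grip": 50, "x": 0, "y": 0, "z": -20, "ax": 0, "ay": 0, "az": 0}, {"grip": 50, "x": 0, "y": 0, "z": -5, "ax": 0, "ay": 0, "az": 0}, {"grip": 50, "x": 0, "y": 0, "z": 0, "ax": 0, "ay": 0, "az": 0}, {"grip": 50, "x": 0, "y": 0, "z": 0, "ax": 0, "ay": 0, "az": 0}])

```text
t: 6.38
ee_pos: [452.2, 203.4, 168.8]
ee_rot: [0.81, 0.587, -0.001, -0.0]
ft_force: [-0.9, -0.2, -2.4]
grip_width: 0.687
grasp_force: 43.6
```

Run:
```python
from h import *
s=manip.sense(); m=R.from_quat(s['ee_rot']); print(s['ee_pos'],s['ft_force'],s['grasp_force'],s['grip_width'])
print(m.inv().apply(np.array([490.6,-256,s['ee_pos'][2]])-s['ee_pos']))
d=cap('wrist','w4')
u,v=proj(d,s['ee_pos']+[0,0,33]).round().astype(int); x0,y0=u-80,min(v-60,384-120); print(x0,y0,u,v)
cv2.imwrite('pics/w4b.png',cv2.resize(d['im'][y0:y0+120,x0:x0+160,::-1],(800,600),interpolation=cv2.INTER_NEAREST))
```

```text
[452.23062983 203.40642961 168.78882362] [-0.92871755 -0.16719435 -2.35495955] 43.579224538989365 0.6874188443423066
[-4.24735089e+02  1.79238761e+02  2.17194555e-01]
179 237 259 297
```

View pics/w4b.png

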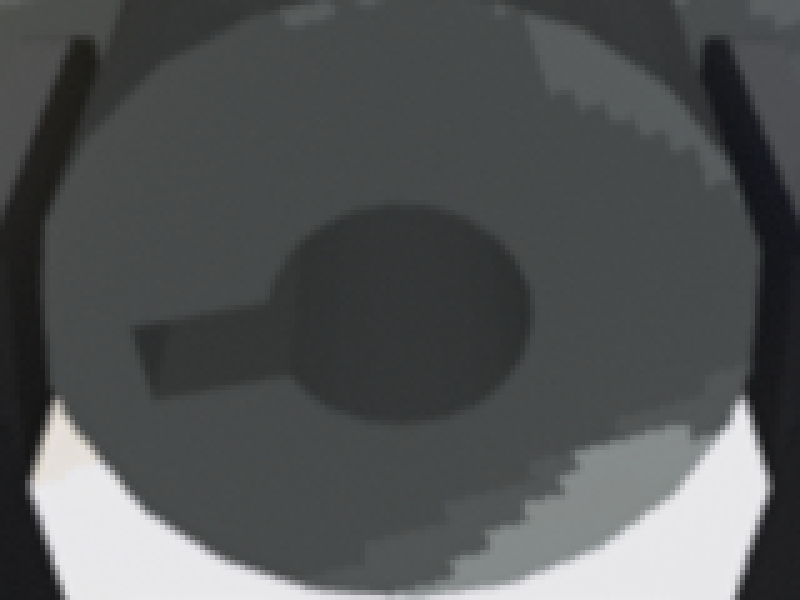

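The hub is held square between the pads. The bore centre is at crop (401,313), spanning 272–531 by 203–424, and the keyway end is at crop (143,363).

Run:
```python
from h import *
s=manip.sense(); m=R.from_quat(s['ee_rot']); d=load('w4')
c=lambda x,y,z:ray(d,179+x/5-.5,237+y/5-.5,z)
for h in (30,33,36):
    z=s['ee_pos'][2]+h
    b=c(401,313,z);k=c(143,363,z);L,Rr=c(272,313,z),c(531,313,z)
    o=m.inv().apply(b-s['ee_pos']); v=k-b; e=c(133,327,z)-c(272,303,z); e2=c(155,399,z)-c(297,374,z)
    an=lambda v:np.degrees(np.arctan2(v[1],v[0]))
    print(h,'off',o.round(1),'dia',np.linalg.norm(L-Rr).round(2),'kr',np.hypot(*v[:2]).round(1),'ang',an(v),an(e),an(e2))
    T=np.radians(234-173)
for yaw in [72.06+60]:
    print(go([490.6,-256,168],np.radians(yaw)))
```

```text
30 off [ -3.7   0.1 -30. ] dia 21.92 kr 22.7 ang 175.1163295354988 173.63593713306216 174.07843726921064
33 off [ -1.3   0.1 -33. ] dia 21.34 kr 22.1 ang 175.11632953549886 173.6359371330622 174.07843726921075
36 off [  1.    0.1 -36. ] dia 20.75 kr 21.5 ang 175.11632953549883 173.63593713306204 174.07843726921075
(array([-3.670e+02, -2.788e+02, -1.000e-01]), array([-4.4000e-03,  3.0000e-04, -1.0501e+00]))
```

Call:
carry_out(motion=[{"grip": 50, "x": -15, "y": 6, "z": 0, "ax": 0, "ay": 0, "az": 0}, {"grip": 50, "x": -30, "y": 13, "z": 0, "ax": 0, "ay": 0, "az": 0}, {"grip": 50, "x": -35, "y": 15, "z": 0, "ax": 0, "ay": 0, "az": 0}, {"grip": 50, "x": -35, "y": 15, "z": 0, "ax": 0, "ay": 0, "az": 0}, {"grip": 50, "x": -35, "y": 15, "z": 0, "ax": 0, "ay": 0, "az": 0}, {"grip": 50, "x": -35, "y": 15, "z": 0, "ax": 0, "ay": 0, "az": 0}, {"grip": 50, "x": -35, "y": 15, "z": 0, "ax": 0, "ay": 0, "az": 0}, {"grip": 50, "x": -35, "y": 15, "z": 0, "ax": 0, "ay": 0, "az": 0}, {"grip": 50, "x": -35, "y": 15, "z": 0, "ax": 0, "ay": 0, "az": 0}, {"grip": 50, "x": -35, "y": 15, "z": 0, "ax": 0, "ay": 0, "az": 0}, {"grip": 50, "x": -35, "y": 15, "z": 0, "ax": 0, "ay": 0, "az": 0}, {"grip": 50, "x": -35, "y": 15, "z": 0, "ax": 0, "ay": 0, "az": 0}, {"grip": 50, "x": -30, "y": 10, "z": 0, "ax": 0, "ay": 0, "az": 0}])

```text
t: 7.52
ee_pos: [490.0, -257.7, 167.5]
ee_rot: [0.81, 0.587, -0.001, -0.002]
ft_force: [0.4, -0.2, -1.9]
grip_width: 0.684
grasp_force: 43.6
```

Call:
carry_out(motion=[{"grip": 50, "x": 0, "y": 0, "z": 0, "ax": 0, "ay": 0, "az": -0.105}, {"grip": 50, "x": 0, "y": 0, "z": 0, "ax": 0, "ay": 0, "az": -0.105}, {"grip": 50, "x": 0, "y": 0, "z": 0, "ax": 0, "ay": 0, "az": -0.105}, {"grip": 50, "x": 0, "y": 0, "z": 0, "ax": 0, "ay": 0, "az": -0.105}, {"grip": 50, "x": 0, "y": 0, "z": 0, "ax": 0, "ay": 0, "az": -0.105}, {"grip": 50, "x": 0, "y": 0, "z": 0, "ax": 0, "ay": 0, "az": -0.105}, {"grip": 50, "x": 0, "y": 0, "z": 0, "ax": 0, "ay": 0, "az": -0.105}, {"grip": 50, "x": 0, "y": 0, "z": 0, "ax": 0, "ay": 0, "az": -0.105}, {"grip": 50, "x": 0, "y": 0, "z": 0, "ax": 0, "ay": 0, "az": -0.105}, {"grip": 50, "x": 0, "y": 0, "z": 0, "ax": 0, "ay": 0, "az": -0.1}, {"grip": 50, "x": 0, "y": 0, "z": 0, "ax": 0, "ay": 0, "az": 0}, {"grip": 50, "x": 0, "y": 0, "z": 0, "ax": 0, "ay": 0, "az": 0}])

```text
t: 8.52
ee_pos: [490.3, -255.2, 168.1]
ee_rot: [0.41, 0.912, 0.0, -0.002]
ft_force: [-0.4, -0.2, -1.7]
grip_width: 0.687
grasp_force: 43.7
```

Run:
```python
from h import *
s=manip.sense(); m=R.from_quat(s['ee_rot']).as_matrix(); print(s['ee_pos'].round(2),s['ft_force'],s['joints'].round(2),np.degrees(np.arctan2(m[1,0],m[0,0])))
print('tilt',m[:,2].round(4))
o=np.array([-0.7,0.1,0]); print((m.T@(np.array([490.6,-256,160])-s['ee_pos'])-o).round(2))
```

```text
[ 490.29 -255.24  168.09] [-0.41991744 -0.22122226 -1.67162104] [-0.61 -0.07  1.84 -0.    1.37 -1.34] 131.61953484120488
tilt [-0.0033  0.0023 -1.    ]
[-0.1  -0.36  8.09]
```

Call:
carry_out(motion=[{"grip": 50, "x": 0, "y": -0.4, "z": 20, "ax": 0, "ay": 0, "az": 0}, {"grip": 50, "x": 0, "y": 0, "z": 20, "ax": 0, "ay": 0, "az": 0}, {"grip": 50, "x": 0, "y": 0, "z": 8, "ax": 0, "ay": 0, "az": 0}, {"grip": 50, "x": 0, "y": 0, "z": 2, "ax": 0, "ay": 0, "az": 0}, {"grip": 50, "x": 0, "y": 0, "z": 2, "ax": 0, "ay": 0, "az": 0}, {"grip": 50, "x": 0, "y": 0, "z": 2, "ax": 0, "ay": 0, "az": 0}, {"grip": 50, "x": 0, "y": 0, "z": 2, "ax": 0, "ay": 0, "az": 0}, {"grip": 50, "x": 0, "y": 0, "z": 2, "ax": 0, "ay": 0, "az": 0}, {"grip": 50, "x": 0, "y": 0, "z": 0, "ax": 0, "ay": 0, "az": 0}])

```text
t: 9.27
ee_pos: [491.2, -256.3, 112.8]
ee_rot: [0.409, 0.913, -0.0, 0.0]
ft_force: [-0.9, 0.2, -1.4]
grip_width: 0.687
grasp_force: 43.7
```

Call:
carry_out(motion=[{"grip": 50, "x": 0, "y": 0, "z": 1, "ax": 0, "ay": 0, "az": 0}, {"grip": 50, "x": 0, "y": 0, "z": 1, "ax": 0, "ay": 0, "az": 0}, {"grip": 50, "x": 0, "y": 0, "z": 1, "ax": 0, "ay": 0, "az": 0}, {"grip": 50, "x": 0, "y": 0, "z": 0, "ax": 0, "ay": 0, "az": 0}])

```text
t: 9.6
ee_pos: [490.9, -256.1, 109.3]
ee_rot: [0.409, 0.913, 0.0, -0.0]
ft_force: [-0.6, -0.4, -2.4]
grip_width: 0.689
grasp_force: 43.7
```

Call:
carry_out(motion=[{"grip": 50, "x": 0, "y": 0, "z": 1, "ax": 0, "ay": 0, "az": 0}, {"grip": 50, "x": 0, "y": 0, "z": 1, "ax": 0, "ay": 0, "az": 0}, {"grip": 50, "x": 0, "y": 0, "z": 1, "ax": 0, "ay": 0, "az": 0}, {"grip": 50, "x": 0, "y": 0, "z": 1, "ax": 0, "ay": 0, "az": 0}, {"grip": 50, "x": 0, "y": 0, "z": 0, "ax": 0, "ay": 0, "az": 0}])

```text
t: 10.02
ee_pos: [490.8, -256.1, 105.1]
ee_rot: [0.409, 0.913, 0.0, -0.0]
ft_force: [0.0, -0.0, -2.1]
grip_width: 0.688
grasp_force: 43.7
```

Call:
carry_out(motion=[{"grip": 50, "x": 0, "y": 0, "z": 1, "ax": 0, "ay": 0, "az": 0}, {"grip": 50, "x": 0, "y": 0, "z": 1, "ax": 0, "ay": 0, "az": 0}, {"grip": 50, "x": 0, "y": 0, "z": 1, "ax": 0, "ay": 0, "az": 0}, {"grip": 50, "x": 0, "y": 0, "z": 0, "ax": 0, "ay": 0, "az": 0}])

```text
t: 10.35
ee_pos: [490.9, -256.0, 102.1]
ee_rot: [0.409, 0.913, 0.0, -0.0]
ft_force: [0.9, 0.4, -2.3]
grip_width: 0.689
grasp_force: 43.7
```

Call:
carry_out(motion=[{"grip": 50, "x": 0, "y": 0, "z": 1, "ax": 0, "ay": 0, "az": 0}, {"grip": 50, "x": 0, "y": 0, "z": 1, "ax": 0, "ay": 0, "az": 0}, {"grip": 50, "x": 0, "y": 0, "z": 1, "ax": 0, "ay": 0, "az": 0}, {"grip": 50, "x": 0, "y": 0, "z": 1, "ax": 0, "ay": 0, "az": 0}, {"grip": 50, "x": 0, "y": 0, "z": 0, "ax": 0, "ay": 0, "az": 0}])

```text
t: 10.77
ee_pos: [490.9, -256.0, 98.2]
ee_rot: [0.409, 0.913, 0.0, -0.0]
ft_force: [-0.1, 1.6, -1.8]
grip_width: 0.681
grasp_force: 43.7
```

Call:
carry_out(motion=[{"grip": 50, "x": 0, "y": 0, "z": 1, "ax": 0, "ay": 0, "az": 0}, {"grip": 50, "x": 0, "y": 0, "z": 1, "ax": 0, "ay": 0, "az": 0}, {"grip": 50, "x": 0, "y": 0, "z": 1, "ax": 0, "ay": 0, "az": 0}, {"grip": 50, "x": 0, "y": 0, "z": 1, "ax": 0, "ay": 0, "az": 0}, {"grip": 50, "x": 0, "y": 0, "z": 1, "ax": 0, "ay": 0, "az": 0}, {"grip": 50, "x": 0, "y": 0, "z": 1, "ax": 0, "ay": 0, "az": 0}, {"grip": 50, "x": 0, "y": 0, "z": 0, "ax": 0, "ay": 0, "az": 0}, {"grip": 50, "x": 0, "y": 0, "z": 0, "ax": 0, "ay": 0, "az": 0}, {"grip": 50, "x": 0, "y": 0, "z": 0, "ax": 0, "ay": 0, "az": 0}, {"grip": 50, "x": 0, "y": 0, "z": 0, "ax": 0, "ay": 0, "az": 0}])

```text
t: 11.6
ee_pos: [490.9, -256.0, 92.2]
ee_rot: [0.409, 0.913, 0.0, -0.0]
ft_force: [-0.1, 3.7, -1.9]
grip_width: 0.684
grasp_force: 43.7
```

Call:
carry_out(motion=[{"grip": 50, "x": 0.4, "y": 0.3, "z": 1, "ax": 0, "ay": 0, "az": 0}, {"grip": 50, "x": 0, "y": 0, "z": 1, "ax": 0, "ay": 0, "az": 0}, {"grip": 50, "x": 0, "y": 0, "z": 1, "ax": 0, "ay": 0, "az": 0}, {"grip": 50, "x": 0, "y": 0, "z": 1, "ax": 0, "ay": 0, "az": 0}, {"grip": 50, "x": 0, "y": 0, "z": 1, "ax": 0, "ay": 0, "az": 0}, {"grip": 50, "x": 0, "y": 0, "z": 1, "ax": 0, "ay": 0, "az": 0}, {"grip": 50, "x": 0, "y": 0, "z": 1, "ax": 0, "ay": 0, "az": 0}, {"grip": 50, "x": 0, "y": 0, "z": 0, "ax": 0, "ay": 0, "az": 0}])

```text
t: 12.27
ee_pos: [490.9, -255.8, 85.2]
ee_rot: [0.409, 0.913, -0.0, 0.0]
ft_force: [0.2, -0.2, -1.4]
grip_width: 0.684
grasp_force: 43.7
```

Call:
carry_out(motion=[{"grip": 50, "x": 0, "y": 0, "z": 1, "ax": 0, "ay": 0, "az": 0}, {"grip": 50, "x": 0, "y": 0, "z": 1, "ax": 0, "ay": 0, "az": 0}, {"grip": 50, "x": 0, "y": 0, "z": 1, "ax": 0, "ay": 0, "az": 0}, {"grip": 50, "x": 0, "y": 0, "z": 0, "ax": 0, "ay": 0, "az": 0}, {"grip": 50, "x": 0, "y": 0, "z": 0, "ax": 0, "ay": 0, "az": 0}])

```text
t: 12.68
ee_pos: [491.0, -255.7, 82.4]
ee_rot: [0.409, 0.913, -0.0, 0.0]
ft_force: [-0.7, -0.6, -1.8]
grip_width: 0.684
grasp_force: 43.7
```

Bottom is about 12 mm above the plate, so the key top should be roughly 2 mm below it. I'll lower in small steps and watch the force.

Call:
carry_out(motion=[{"grip": 50, "x": 0, "y": 0, "z": 0.5, "ax": 0, "ay": 0, "az": 0}, {"grip": 50, "x": 0, "y": 0, "z": 0.5, "ax": 0, "ay": 0, "az": 0}, {"grip": 50, "x": 0, "y": 0, "z": 0.5, "ax": 0, "ay": 0, "az": 0}, {"grip": 50, "x": 0, "y": 0, "z": 0, "ax": 0, "ay": 0, "az": 0}])

```text
t: 13.02
ee_pos: [491.0, -255.7, 80.8]
ee_rot: [0.409, 0.913, 0.0, 0.0]
ft_force: [-1.0, 0.4, -2.2]
grip_width: 0.686
grasp_force: 43.7
```

Call:
carry_out(motion=[{"grip": 50, "x": 0, "y": 0, "z": 0.5, "ax": 0, "ay": 0, "az": 0}, {"grip": 50, "x": 0, "y": 0, "z": 0.5, "ax": 0, "ay": 0, "az": 0}, {"grip": 50, "x": 0, "y": 0, "z": 0, "ax": 0, "ay": 0, "az": 0}])

```text
t: 13.27
ee_pos: [491.0, -255.7, 80.0]
ee_rot: [0.409, 0.913, -0.0, 0.0]
ft_force: [0.2, 1.0, -0.5]
grip_width: 0.686
grasp_force: 43.8
```

Call:
carry_out(motion=[{"grip": 50, "x": 0, "y": 0, "z": 0.5, "ax": 0, "ay": 0, "az": 0}, {"grip": 50, "x": 0, "y": 0, "z": 0, "ax": 0, "ay": 0, "az": 0}])

```text
t: 13.43
ee_pos: [491.1, -255.8, 79.8]
ee_rot: [0.409, 0.913, -0.0, 0.0]
ft_force: [-0.7, 0.8, 1.3]
grip_width: 0.683
grasp_force: 44.0
```

Call:
carry_out(motion=[{"grip": 50, "x": 0, "y": 0, "z": 0.4, "ax": 0, "ay": 0, "az": 0}, {"grip": 50, "x": 0, "y": 0, "z": 0, "ax": 0, "ay": 0, "az": 0}])

```text
t: 13.6
ee_pos: [491.1, -255.8, 79.7]
ee_rot: [0.409, 0.913, -0.0, 0.0]
ft_force: [-1.2, 0.9, 2.9]
grip_width: 0.682
grasp_force: 44.2
```

Call:
carry_out(motion=[{"grip": 50, "x": 0, "y": 0, "z": 0, "ax": 0, "ay": 0, "az": 0.02}, {"grip": 50, "x": 0, "y": 0, "z": 0, "ax": 0, "ay": 0, "az": 0.02}, {"grip": 50, "x": 0, "y": 0, "z": 0, "ax": 0, "ay": 0, "az": 0}])

```text
t: 13.85
ee_pos: [490.9, -255.5, 78.5]
ee_rot: [0.427, 0.904, 0.0, 0.0]
ft_force: [0.4, -0.1, -2.0]
grip_width: 0.688
grasp_force: 43.7
```

It dropped: the force is back to the free value and the height is lower. I'll keep going down gently.

Call:
carry_out(motion=[{"grip": 50, "x": 0, "y": 0, "z": 0.5, "ax": 0, "ay": 0, "az": 0}, {"grip": 50, "x": 0, "y": 0, "z": 0.5, "ax": 0, "ay": 0, "az": 0}, {"grip": 50, "x": 0, "y": 0, "z": 0.5, "ax": 0, "ay": 0, "az": 0}, {"grip": 50, "x": 0, "y": 0, "z": 0, "ax": 0, "ay": 0, "az": 0}])

```text
t: 14.18
ee_pos: [490.8, -255.6, 77.1]
ee_rot: [0.427, 0.904, 0.0, -0.0]
ft_force: [0.2, 0.2, -1.5]
grip_width: 0.688
grasp_force: 43.7
```

Call:
carry_out(motion=[{"grip": 50, "x": 0, "y": 0, "z": 0.5, "ax": 0, "ay": 0, "az": 0}, {"grip": 50, "x": 0, "y": 0, "z": 0.5, "ax": 0, "ay": 0, "az": 0}, {"grip": 50, "x": 0, "y": 0, "z": 0.5, "ax": 0, "ay": 0, "az": 0}, {"grip": 50, "x": 0, "y": 0, "z": 0, "ax": 0, "ay": 0, "az": 0}])

```text
t: 14.52
ee_pos: [490.9, -255.6, 75.9]
ee_rot: [0.427, 0.904, 0.0, -0.0]
ft_force: [0.7, -0.6, -2.6]
grip_width: 0.688
grasp_force: 43.7
```

Call:
carry_out(motion=[{"grip": 50, "x": 0, "y": 0, "z": 0.5, "ax": 0, "ay": 0, "az": 0}, {"grip": 50, "x": 0, "y": 0, "z": 0.5, "ax": 0, "ay": 0, "az": 0}, {"grip": 50, "x": 0, "y": 0, "z": 0.5, "ax": 0, "ay": 0, "az": 0}, {"grip": 50, "x": 0, "y": 0, "z": 0.5, "ax": 0, "ay": 0, "az": 0}, {"grip": 50, "x": 0, "y": 0, "z": 0, "ax": 0, "ay": 0, "az": 0}])

```text
t: 14.93
ee_pos: [490.9, -255.6, 73.9]
ee_rot: [0.427, 0.904, -0.0, -0.0]
ft_force: [0.1, 0.8, -2.1]
grip_width: 0.685
grasp_force: 43.7
```

Call:
carry_out(motion=[{"grip": 50, "x": 0, "y": 0, "z": 0.5, "ax": 0, "ay": 0, "az": 0}, {"grip": 50, "x": 0, "y": 0, "z": 0.5, "ax": 0, "ay": 0, "az": 0}, {"grip": 50, "x": 0, "y": 0, "z": 0.5, "ax": 0, "ay": 0, "az": 0}, {"grip": 50, "x": 0, "y": 0, "z": 0, "ax": 0, "ay": 0, "az": 0}])

```text
t: 15.27
ee_pos: [490.9, -255.6, 72.4]
ee_rot: [0.427, 0.904, 0.0, -0.0]
ft_force: [0.1, 0.0, -1.7]
grip_width: 0.684
grasp_force: 43.7
```

Call:
carry_out(motion=[{"grip": 50, "x": 0, "y": 0, "z": 0.5, "ax": 0, "ay": 0, "az": 0}, {"grip": 50, "x": 0, "y": 0, "z": 0.5, "ax": 0, "ay": 0, "az": 0}, {"grip": 50, "x": 0, "y": 0, "z": 0, "ax": 0, "ay": 0, "az": 0}])

```text
t: 15.52
ee_pos: [490.9, -255.6, 71.4]
ee_rot: [0.427, 0.904, 0.0, -0.0]
ft_force: [-0.1, -0.4, -1.0]
grip_width: 0.69
grasp_force: 43.7
```

Call:
carry_out(motion=[{"grip": 50, "x": 0, "y": 0, "z": 0.5, "ax": 0, "ay": 0, "az": 0}, {"grip": 50, "x": 0, "y": 0, "z": 0.5, "ax": 0, "ay": 0, "az": 0}, {"grip": 50, "x": 0, "y": 0, "z": 0, "ax": 0, "ay": 0, "az": 0}])

```text
t: 15.77
ee_pos: [490.9, -255.6, 70.4]
ee_rot: [0.427, 0.904, 0.0, -0.0]
ft_force: [-0.6, -0.6, -2.2]
grip_width: 0.683
grasp_force: 43.7
```

Call:
carry_out(motion=[{"grip": 50, "x": 0, "y": 0, "z": 0.5, "ax": 0, "ay": 0, "az": 0}, {"grip": 50, "x": 0, "y": 0, "z": 0, "ax": 0, "ay": 0, "az": 0}])

```text
t: 15.93
ee_pos: [491.0, -255.7, 70.2]
ee_rot: [0.427, 0.904, -0.0, 0.0]
ft_force: [-0.1, 0.6, -0.7]
grip_width: 0.683
grasp_force: 43.7
```

Call:
carry_out(motion=[{"grip": 50, "x": 0, "y": 0, "z": 0.5, "ax": 0, "ay": 0, "az": 0}, {"grip": 50, "x": 0, "y": 0, "z": 0, "ax": 0, "ay": 0, "az": 0}, {"grip": 50, "x": 0, "y": 0, "z": 0, "ax": 0, "ay": 0, "az": 0}])

```text
t: 16.18
ee_pos: [491.0, -255.7, 70.2]
ee_rot: [0.427, 0.904, -0.0, -0.0]
ft_force: [-3.2, 0.8, 4.2]
grip_width: 0.685
grasp_force: 44.2
```

Call:
carry_out(motion=[{"grip": 50, "x": 0, "y": 0, "z": 0.3, "ax": 0, "ay": 0, "az": 0}, {"grip": 50, "x": 0, "y": 0, "z": 0, "ax": 0, "ay": 0, "az": 0}, {"grip": 50, "x": 0, "y": 0, "z": 0, "ax": 0, "ay": 0, "az": 0}])

```text
t: 16.43
ee_pos: [491.0, -255.8, 70.2]
ee_rot: [0.427, 0.904, -0.0, -0.0]
ft_force: [-4.3, 2.5, 6.9]
grip_width: 0.688
grasp_force: 44.5
```

It is seated: z stays at 70.2 with about 7–9 N on it. I'll let go and rise.

Call:
carry_out(motion=[{"grip": 62, "x": 0, "y": 0, "z": 0, "ax": 0, "ay": 0, "az": 0}, {"grip": 66, "x": 0, "y": 0, "z": 0, "ax": 0, "ay": 0, "az": 0}, {"grip": 72, "x": 0, "y": 0, "z": 0, "ax": 0, "ay": 0, "az": 0}, {"grip": 80, "x": 0, "y": 0, "z": 0, "ax": 0, "ay": 0, "az": 0}, {"grip": 85, "x": 0, "y": 0, "z": 0, "ax": 0, "ay": 0, "az": 0}, {"grip": 85, "x": 0, "y": 0, "z": 0, "ax": 0, "ay": 0, "az": 0}, {"grip": 85, "x": 0, "y": 0, "z": 0, "ax": 0, "ay": 0, "az": 0}])

```text
t: 17.02
ee_pos: [491.0, -255.7, 69.2]
ee_rot: [0.427, 0.904, -0.0, 0.0]
ft_force: [-0.1, -0.3, -0.2]
grip_width: 0.998
grasp_force: 0.0
```

Call:
carry_out(motion=[{"grip": 85, "x": 0, "y": 0, "z": -3, "ax": 0, "ay": 0, "az": 0}, {"grip": 85, "x": 0, "y": 0, "z": -10, "ax": 0, "ay": 0, "az": 0}, {"grip": 85, "x": 0, "y": 0, "z": -20, "ax": 0, "ay": 0, "az": 0}, {"grip": 85, "x": 0, "y": 0, "z": -30, "ax": 0, "ay": 0, "az": 0}, {"grip": 85, "x": 0, "y": 0, "z": -30, "ax": 0, "ay": 0, "az": 0}, {"grip": 85, "x": 0, "y": 0, "z": -20, "ax": 0, "ay": 0, "az": 0}, {"grip": 85, "x": 0, "y": 0, "z": 0, "ax": 0, "ay": 0, "az": 0}, {"grip": 85, "x": 0, "y": 0, "z": 0, "ax": 0, "ay": 0, "az": 0}])

```text
t: 17.68
ee_pos: [492.0, -256.4, 184.9]
ee_rot: [0.427, 0.904, -0.0, 0.002]
ft_force: [0.1, -0.1, -0.1]
grip_width: 0.997
grasp_force: 0.0
```

Run:
```python
from h import *
s=manip.sense(); print(s['ee_pos'],s['ft_force'])
d=cap('wrist','w5')
for z in (58,62,68,100,103): print(z,proj(d,[490.6,-256,z]).round(1))
cv2.imwrite('pics/w5b.png',cv2.resize(d['im'][100:310,130:410,::-1],(800,600),interpolation=3))
```

```text
[ 491.97169168 -256.35774055  184.94516111] [ 0.136226   -0.10574699 -0.08751423]
58 [257.9 178.6]
62 [257.9 179.9]
68 [257.9 182.1]
100 [257.9 195.3]
103 [257.9 196.7]
```

View pics/w5b.png

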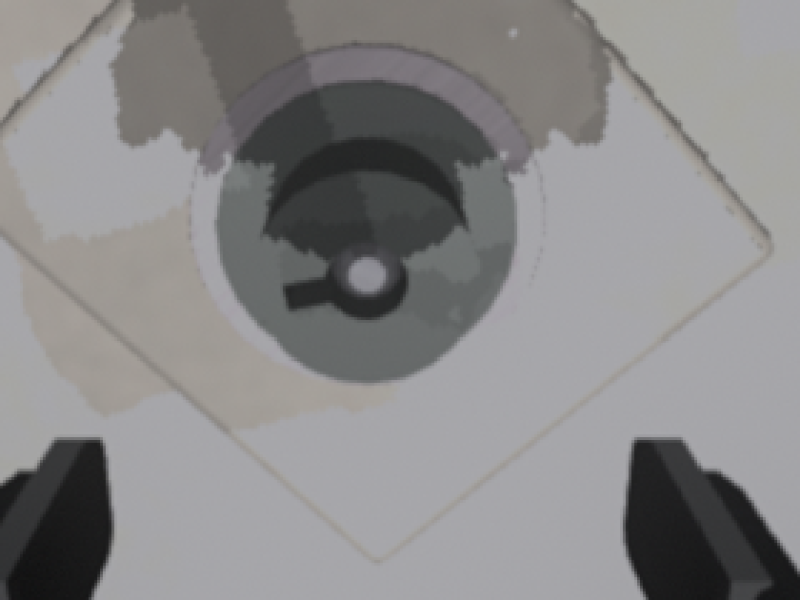

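The hub sits flat on the plate, with its flange centred on the plate's circle and the spindle in the bore at (367,275). The gripper is clear, so I hand in.

```bash
python3 -c "
from plant import manip
print(manip.job_done())"
```

```text
the job is handed in; nothing more can be done
None
```

The grey hub is keyed onto the spindle and fully home on the drive plate, released with the gripper clear, and the job is handed in at about 18 s; no verdict was returned.

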